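# Warm the wholemeal roll

### The job

Take the one dark-brown wholemeal roll out of the bread basket and set it down, not dropped, on the middle of the toaster's warming rack, dome up and lengthways along the rack over the slot. Once it lies there and you have let go of it, push the toaster's lever right down until it catches and stays down. Leave the other rolls in the basket and do not shift the jam jar, the mug or the utensil pot.

Things in the scene. Friction and masses are not known exactly. Their poses are not given: they have to be found in the camera images.
- brown_roll: The one wholemeal finger roll, dark brown with three tan slashes; the other five are golden or pale. Firm, 50 to 90 g. Oval, 100 mm long (its x), 46 mm wide (y), 38 mm high, widest 12 to 20 mm up; round ends and top. Origin: centre of its flat underside (33 mm wide). Starts dome up on the basket's floor in any of six places; neighbours 20 to 45 mm off its long sides, 6 mm or more off its ends.
- basket: Oblong woven brown bread basket, open on top, fixed: outside 250 (its x) x 300 (its y) mm, rim 71 mm high, walls and floor 6 mm thick. Origin at the centre of its underside, on the worktop. It holds six rolls, three abreast along its y in two rows, lying roughly lengthways along its x.
- toaster: Long-slot stainless toaster, fixed: 400 mm long (its y), 140 mm wide (its x), 180 mm high, grey plastic ends. A dark slot runs lengthways in the middle of its top, with a wire warming rack standing over it. The black lever is on its +y end, the browning knob below it. Origin at the centre of its underside, on the worktop, z up.
- rack_mid (a point): Centre of the warming rack, level with the top of its wires, 210 mm over the worktop, 30 mm over the toaster's top; axes as the toaster's. The rack is 260 mm long (y) and 90 mm wide (x): seven 4 mm wires 12 mm apart run lengthways, the outermost 36 mm either side of the centre.
- lever_top (a point): Middle of the top face of the toaster's black lever tab; moves with it. The tab is 34 mm wide (toaster x), 10 mm thick and stands 37 mm out from the +y end face; this point is 22 mm from that face, 168 mm over the worktop when the lever is up and 126 mm when it is fully down.
- lever (a joint): Travel of the toaster's lever in m: 0 up (start), 0.042 fully down at its end stop. It slides straight down. A spring of 2 to 3 N pushes it up again from anywhere short of the bottom; from 15 to 7 mm short of the bottom it takes up to about 8 N to push it past a spring catch, which then holds it at the end stop when let go.
- white_roll1: A crusty white finger roll, golden, plain. The same shape and size as the brown roll (100 x 46 x 38 mm, 65 g, origin at the centre of its flat underside, x lengthways); it stays in the basket.
- white_roll2: A crusty white finger roll, pale, plain. The same shape and size as the brown roll (100 x 46 x 38 mm, 65 g, origin at the centre of its flat underside, x lengthways); it stays in the basket.
- white_roll3: A crusty white finger roll, golden, with sesame seeds. The same shape and size as the brown roll (100 x 46 x 38 mm, 65 g, origin at the centre of its flat underside, x lengthways); it stays in the basket.
- white_roll4: A crusty white finger roll, golden, plain. The same shape and size as the brown roll (100 x 46 x 38 mm, 65 g, origin at the centre of its flat underside, x lengthways); it stays in the basket.
- white_roll5: A crusty white finger roll, pale, with poppy seeds. The same shape and size as the brown roll (100 x 46 x 38 mm, 65 g, origin at the centre of its flat underside, x lengthways); it stays in the basket.
- jam_jar: Bystander: a jar of red jam with a white lid, 66 mm in diameter, 95 mm high, loose. Origin at the centre of its foot.
- mug: Bystander: a blue mug, 82 mm in diameter, 92 mm high, loose. Origin at the centre of its foot.
- utensil_pot: Bystander: a steel utensil pot with spoons, a spatula and orange-handled scissors in it, 96 mm in diameter, 125 mm high, 305 mm with the utensils, loose. Origin at the centre of its foot.
Mind the look-alikes: they are no part of the job. Several things have the shape of the brown_roll; the one meant has the colours described above.

How it is judged (in metres and radians):
On the way, in this order (a step that is already met when the one before it is completed fails the run):
1. the brown roll lies on the rack, dome up and lengthways, let go of, with the lever still up (x of brown_roll in the frame of toaster between -0.028 and 0.028 m and y of brown_roll in the frame of toaster between -0.085 and 0.085 m and z of brown_roll in the frame of toaster between 0.204 and 0.218 m and angle between brown_roll's own z axis and vertical below 0.2 rad and angle between the x axis of brown_roll and the y axis of toaster, either way round below 0.35 rad and contact force between brown_roll and toaster above 0.1 N and contact force between the fingers and brown_roll below 0.05 N and linear speed of brown_roll below 0.02 m/s and value of joint lever below 0.01 m), for 0.2 s.
2. the lever is pushed right down (value of joint lever above 0.039 m), for 0.1 s.
At the end, for the whole second after the job is handed in: Brown roll at rest and let go on the rack: within 28 mm of its centre line and 85 mm of its middle, dome up (0.2 rad), lengthways (0.35 rad), lever staying down past 39 mm. Other rolls in the basket (under 55 mm high); jar, mug, pot upright (0.2 rad), within 30 mm of their places (x of brown_roll in the frame of toaster between -0.028 and 0.028 m and y of brown_roll in the frame of toaster between -0.085 and 0.085 m and z of brown_roll in the frame of toaster between 0.204 and 0.218 m and angle between each of brown_roll, jam_jar, mug, utensil_pot's own z axis and vertical below 0.2 rad and angle between the x axis of brown_roll and the y axis of toaster, either way round below 0.35 rad and contact force between brown_roll and toaster above 0.1 N and contact force between the fingers and brown_roll below 0.05 N and linear speed of brown_roll below 0.02 m/s and value of joint lever above 0.039 m and height (world z) of each of white_roll1, white_roll2, white_roll3, white_roll4, white_roll5 below 0.055 m and distance of each of jam_jar, mug, utensil_pot from where it was at the start of the episode below 0.03 m); the robot touches nothing.
It fails at once if the brown roll is dropped (falls free by more than about 20 mm) (contact force between the fingers and brown_roll below 0.02 N and linear speed of brown_roll above 0.6 m/s).
It fails at once if another roll is lifted or knocked out of the basket (height (world z) of any of white_roll1, white_roll2, white_roll3, white_roll4, white_roll5 above 0.055 m).
It fails at once if the jar, mug or utensil pot is shifted by more than 30 mm or knocked over (distance of any of jam_jar, mug, utensil_pot from where it was at the start of the episode above 0.03 m or angle between any of jam_jar, mug, utensil_pot's own z axis and vertical above 0.3 rad).
It also fails if it takes over 51 s, if anything falls off the work surface, if the arm or the gripper's body presses on something with over 40 N, if the wrist force passes 120 N, or if a joint passes its speed limit or range.

### The arm

A 6-joint arm with a two-finger parallel gripper is mounted at the origin on the work surface. World frame = base frame: x ahead of the robot, y to its left, z up, the work surface at z = 0. Lengths are in mm, angles in degrees, forces in N, time in s.
With the tool pointing down it reaches from about 350 to 850 mm from the base axis. Payload 8.1 kg.
Tool frame: the origin (TCP) lies midway between the tips of the shut fingers; the grasp point (between the pads) lies grip_depth behind it (grip_depth is the distance from the TCP to the grasp point, in mm); z points along the fingers, y is the line along which they close (so a half turn about z gives the same grasp; the last joint's range is limited). The gripper opens to 85 mm and grips with 20 to 120 N. Pads are 22 mm wide; open, the fingers measure 114 mm over their backs; the gripper's body (76 mm by 85 mm) begins 54 mm behind the grasp point. The pads swing forward as they close: fully open they stand 13 mm farther back than shut.
Start: joints at [69.076, 7.471, 85.268, -0, 87.261, -4.893], TCP at [165.676, 576.677, 231.292] pointing down, gripper open.
Joint ranges: [-169.43, 169.43], [-51.17, 129.36], [1.28, 143.12], [-76.62, 256.62], [0, 156.53], [-152.29, 152.29]. Speed limits (degrees/s): [136.94, 136.94, 159.86, 180, 180, 180].

### API

Orientations are given as [roll, pitch, yaw] about the fixed x, y, z axes, in that order (R = Rz(yaw) Ry(pitch) Rx(roll)).
In Python, from bench import sense, snapshot, hand_in, grip_depth gives the robot as it stands. The module is installed in compiled form; this text tells all that it offers.
- The arm moves only by the tool apply_moves, never from a script. Its argument "series" is text: rows parted by semicolons, each of 5 numbers parted by spaces: the shift along the tool's x, y, z each as a share of 0.3 m, from -1 to 1, then the turn about the tool's z as a share of 2 rad, from -1 to 1, then the gripper's target within -1 to 1 (shut at 1, half-way at 0, fully open at -1). In form: tx ty tz twist gripper; .... A call has 1 to 5 rows; each row shifts and turns the commanded pose from where the row before left it, along the tool's axes as they then stand; what a row does not reach is not made up. A row lasts 1/12 s, in which the tool goes at most 41.7 mm and 7.16 degrees, less where a joint would pass 70% of its speed; a pose out of reach is approached as far as the arm can. A call with a number of a shift or a turn outside -1 to 1 is refused whole. A call with a gripper value outside its range is refused whole. The fingers move at their own pace and stop on an object; "squeeze" is the grip in N (left out, the last holds). Time passes only in rows, so rows that do not move let the fingers close. It gives the time, the measured TCP pose, the force, the opening and the grip force at its end, in the units of the state.
- sense(): the state, without advancing time (a new reading comes with each control period).
- snapshot(name): name is "scene" or "side" or "wrist"; returns a dict with "frame" (420x560x3 uint8, blue, green, red), "depth" (420x560 float32, mm along the optical axis (not along the pixel's ray), 0 where there is no reading), "intrinsics" (3x3 intrinsics, pixels), "extrinsics" (4x4, takes a point from camera to world coordinates); the wrist camera has in their place "tool_from_camera" (4x4, takes a point from camera to tool coordinates, whose origin is the TCP and whose axes are the flange's). Camera axes: x right, y down, z forward; pixel columns grow to the right and rows downward; lengths in mm; the calibration is good to about 2 mm. A picture is of the moment at which its call begins: read the wrist's pose just before it.
- hand_in(): hands the job in; it is judged then, once.
The state is a dict: "time": time; "joint_pos": joint angles; "qd": joint speeds; "joint_efforts": joint torques, N m; "tool_pos": TCP position; "tcp_rot": TCP orientation; "ft_force": force on the tool from outside, world axes, zero at the start; "wrist_torque": the same for the moment, N m; "finger_gap": finger opening in mm; "grip_force": force on a finger pad.
Only numpy, scipy, OpenCV 4.12 (cv2) and the standard library are available. Lean on these libraries where they do the work, as an engineer would, in place of code of your own. Each camera call takes 0.05 s, during which the arm holds its last target. There are 200 camera calls.

## Working session

There is one attempt and no reset: what is moved stays moved. The work goes in short steps, Python scripts to look and compute and a tool call to move; the robot and the scene stay as the last step left them, time stands still between calls to the robot, and variables do not carry over. Pictures are saved under pics/ and viewed, at most 10 in all, crops included, and the job is handed in when it is done.

Besides the shell and the picture viewer there is one more tool, called by a JSON object that holds its "op" and its "data". apply_moves: Moves the arm, as the interface text tells. Its arguments: {"type":"object","properties":{"series":{"type":"string"},"squeeze":{"type":"number"}},"required":["series"]}

```bash
mkdir -p pics
python3 - <<'E'
from bench import sense,snapshot,grip_depth
import cv2,pickle,numpy as np
s=sense();print(s,grip_depth)
d={n:snapshot(n) for n in("scene","side","wrist")}
pickle.dump(d,open('d0.pkl','wb'))
for n in d: cv2.imwrite(f'pics/{n}0.png',d[n]['frame'])
print(d['scene']['extrinsics'],d['side']['extrinsics'],d['wrist']['tool_from_camera'],d['wrist']['intrinsics'])
E
```

```text
{'time': 0.0, 'joint_pos': array([ 6.90743504e+01,  7.51575534e+00,  8.53303537e+01, -4.54754399e-05,
        8.72600093e+01, -4.89301759e+00]), 'qd': array([ 0.02319089, -0.00827768,  0.03549422,  0.04981412, -0.05202519,
       -0.02509799]), 'joint_efforts': array([-3.58846082e-04, -5.69379795e+01, -5.00570190e+01, -2.18580117e-04,
        1.45473343e-02, -1.22093088e-06]), 'tool_pos': array([165.49260944, 576.15467366, 230.22737202]), 'tcp_rot': array([-1.79894264e+02, -9.00616308e-03,  1.63967362e+02]), 'ft_force': array([-0.01302863,  0.2699954 ,  0.14616922]), 'wrist_torque': array([0.0184608 , 0.01662544, 0.03116368]), 'grip_force': 0.0, 'finger_gap': 85.32320479583663} 18.700000000000003
[[ 8.40870116e-01  4.24857990e-01 -3.35310508e-01  9.23502255e+02]
 [ 5.41152145e-01 -6.48991956e-01  5.34755830e-01 -5.86367206e+02]
 [ 9.58146502e-03 -6.31114197e-01 -7.75630754e-01  1.04324686e+03]
 [ 0.00000000e+00  0.00000000e+00  0.00000000e+00  1.00000000e+00]] [[ 9.52240134e-01 -1.78733245e-01  2.47574544e-01  2.44122618e+02]
 [-3.05120284e-01 -5.88419102e-01  7.48775382e-01 -8.80487032e+02]
 [ 1.18465376e-02 -7.88553985e-01 -6.14851423e-01  9.01667466e+02]
 [ 0.00000000e+00  0.00000000e+00  0.00000000e+00  1.00000000e+00]] [[ 1.67682771e-03 -9.60726770e-01 -2.77491012e-01  7.04008331e+01]
 [ 9.99998594e-01  1.62037193e-03  4.32773170e-04 -1.09230298e-01]
 [ 3.38618777e-05 -2.77491348e-01  9.60728136e-01 -1.43438617e+02]
 [ 0.00000000e+00  0.00000000e+00  0.00000000e+00  1.00000000e+00]] [[366.34296153   0.         273.97688518]
 [  0.         366.34296153 208.26663806]
 [  0.           0.           1.        ]]
```

View pics/scene0.png

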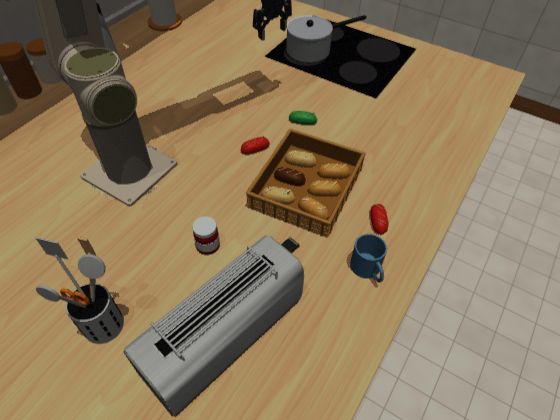

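View pics/side0.png

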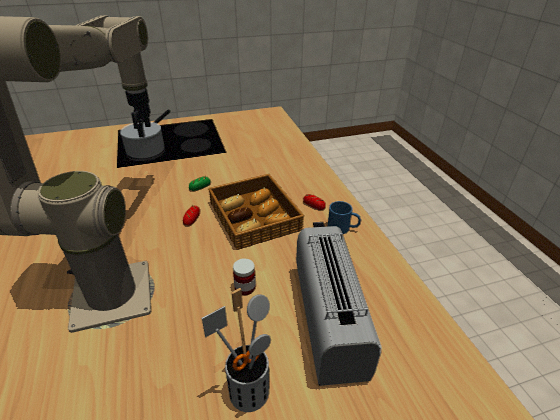

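View pics/wrist0.png

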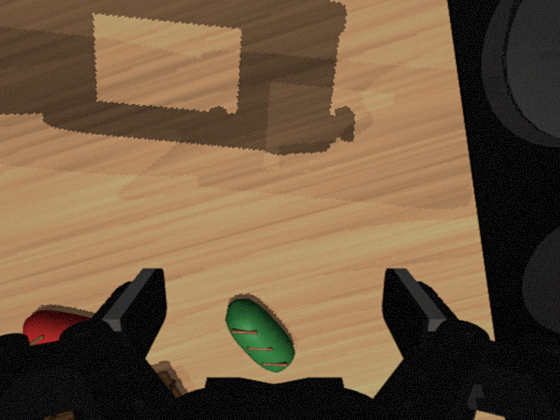

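The scene view shows the brown roll at (290,176) in the basket, the lever tab at (290,245), the rack about (220,295), the jar at (206,235), the mug at (369,256) and the pot at (97,310). In the side view the roll is at (240,214) and the lever at (322,226).

```bash
cat > h.py <<'E'
import numpy as np,cv2
def cloud(d,T=None):
    K=d['intrinsics'];T=d['extrinsics'] if T is None else T;z=d['depth'].astype(float)
    v,u=np.mgrid[:z.shape[0],:z.shape[1]]
    P=np.stack([(u-K[0,2])/K[0,0]*z,(v-K[1,2])/K[1,1]*z,z],-1)@T[:3,:3].T+T[:3,3]
    P[z<=0]=np.nan
    return P
def rect(m,P):
    q=P[m][:,:2].astype(np.float32);return cv2.minAreaRect(q),len(q)
def pca(q):
    c=q.mean(0);w,V=np.linalg.eigh(np.cov((q-c).T));return c,np.sqrt(w),np.degrees(np.arctan2(V[1,-1],V[0,-1]))
E
python3 - <<'E'
import pickle
from h import *
np.set_printoptions(precision=1,suppress=True)
D=pickle.load(open('d0.pkl','rb'))
boxes={'scene':dict(roll=(272,165,308,188),toast=(125,235,306,408),bask=(245,128,368,235),lever=(280,234,302,256)),
'side':dict(roll=(227,205,254,224),toast=(293,222,382,388),bask=(205,172,305,246),lever=(308,216,334,236))}
for n in boxes:
    d=D[n];P=cloud(d);F=d['frame'].astype(int);Z=P[...,2]
    def box(k):
        x0,y0,x1,y1=boxes[n][k];m=np.zeros(Z.shape,bool);m[y0:y1,x0:x1]=1;return m&np.isfinite(Z)
    m=box('roll')&(F[...,2]<120)&(F.sum(2)<190)&(Z>18)&(Z<55)
    print(n,'roll',m.sum(),pca(P[m][:,:2]),np.percentile(Z[m],[5,50,95]))
    t=box('toast')
    for lo,hi in((60,220),(170,190),(203,216)):
        mm=t&(Z>lo)&(Z<hi);print(' toast',lo,rect(mm,P))
    mm=box('bask')&(Z>62)&(Z<80);print(' bask',rect(mm,P),np.median(Z[mm]))
    mm=box('lever')&(F.max(2)<70)&(Z>140)&(Z<200);print(' lever',mm.sum(),rect(mm,P) if mm.sum() else '',np.percentile(Z[mm],[5,50,95]) if mm.sum() else '')
    # other things
    k={'scene':dict(jar=(194,216,220,254),mug=(350,234,388,282)),'side':dict(jar=(231,258,258,296),mug=(326,200,362,236))}[n]
    for j,b in k.items():
        boxes[n][j]=b;mm=box(j)&(Z>80)&(Z<105);print(' ',j,rect(mm,P))
E
```

```text
scene roll 383 (array([451.9, 235.7]), array([13.7, 28.3]), np.float64(-170.67734577625993)) [21.1 36.4 45.9]
 toast 60 (((506.71856689453125, -240.20401000976562), (436.65472412109375, 313.83734130859375), 77.92740631103516), 14381)
 toast 170 (((591.1223754882812, -259.49005126953125), (434.16741943359375, 121.14324951171875), 77.8840103149414), 7878)
 toast 203 (((586.8226318359375, -276.0107116699219), (265.23211669921875, 94.1376953125), 77.97029876708984), 1888)
 bask (((506.92474365234375, 250.14666748046875), (262.6246337890625, 316.707275390625), 7.6074957847595215), 1266) 69.42441927693801
 lever 129 (((633.1837158203125, -60.48955535888672), (31.849348068237305, 32.521461486816406), 79.0546646118164), 129) [164.9 168.4 170.7]
  jar (((391.17431640625, -89.46546936035156), (58.01118087768555, 64.048095703125), 36.140419006347656), 412)
  mug (((783.440673828125, 90.57210540771484), (80.91439819335938, 83.48359680175781), 8.391351699829102), 299)
side roll 248 (array([445.7, 234.1]), array([19.8, 25.1]), np.float64(-172.88351739115876)) [19.6 34.3 44.6]
 toast 60 (((609.658935546875, -201.07012939453125), (572.3958129882812, 173.0216827392578), 73.10716247558594), 8760)
 toast 170 (((588.7228393554688, -262.8748779296875), (432.7017517089844, 120.5655746459961), 77.98455047607422), 4591)
 toast 203 (((586.3787841796875, -277.6044921875), (266.3698425292969, 93.8185043334961), 77.95384979248047), 1023)
 bask (((506.9432678222656, 247.62545776367188), (263.9844055175781, 317.4005126953125), 7.480370998382568), 720) 68.73735484086546
 lever 46 (((631.3604125976562, -61.51691436767578), (20.248998641967773, 30.273456573486328), 83.11647033691406), 46) [166.  168.6 169.9]
  jar (((387.9588317871094, -92.9737777709961), (63.0406494140625, 61.322288513183594), 49.848506927490234), 327)
  mug (((781.9813842773438, 88.9673843383789), (80.11919403076172, 84.56555938720703), 9.983502388000488), 166)
```

{"op": "apply_moves", "data": {"series": "0 0 0 -0.0524 -1;0 0 0 -0.0524 -1;0 0 0 -0.0524 -1;0 0 0 -0.0524 -1;0 0 0 0 -1", "squeeze": 30}}

```text
time: 0.57
tool_pos: [165.6, 576.5, 230.9]
tcp_rot: [-180.0, -0.0, -171.7]
ft_force: [0.1, -0.2, -0.2]
finger_gap: 85.6
grip_force: 0.0
```

{"op": "apply_moves", "data": {"series": "-0.0653 -0.1044 0 0 -0.3;-0.0653 -0.1044 0 0 -0.3;-0.0653 -0.1044 0.02 0 -0.3;-0.0653 -0.1044 0.02 0 -0.3;-0.0653 -0.1044 0.03 0 -0.3"}}

```text
time: 0.98
tool_pos: [285.3, 434.1, 210.6]
tcp_rot: [180.0, 0.1, -172.2]
ft_force: [0.5, -0.1, -0.3]
finger_gap: 55.6
grip_force: 0.0
```

{"op": "apply_moves", "data": {"series": "-0.0653 -0.1044 0.04 0 -0.3;-0.0653 -0.1044 0.04 0 -0.3;-0.0653 -0.1044 0.04 0 -0.3;-0.0653 -0.1044 0.04 0 -0.3;-0.0653 -0.1044 0.04 0 -0.3"}}

```text
time: 1.4
tool_pos: [404.0, 292.2, 149.8]
tcp_rot: [180.0, 0.0, -172.2]
ft_force: [0.2, 0.3, 0.3]
finger_gap: 55.6
grip_force: 0.0
```

{"op": "apply_moves", "data": {"series": "-0.0653 -0.1044 0.03 0 -0.3;-0.0653 -0.1044 0 0 -0.3;0 0 0 0 -0.3;0 0 0 0 -0.3"}}

```text
time: 1.73
tool_pos: [451.5, 235.5, 141.0]
tcp_rot: [-180.0, -0.0, -172.4]
ft_force: [-0.7, 0.3, -0.0]
finger_gap: 55.4
grip_force: 0.0
```

Run:
```python
from bench import sense,snapshot
from h import *
from scipy.spatial.transform import Rotation as R
import pickle
np.set_printoptions(precision=1,suppress=True)
s=sense();d=snapshot('wrist');pickle.dump((s,d),open('d1.pkl','wb'));cv2.imwrite('pics/wrist1.png',d['frame'])
print(s['time'],s['tool_pos'],s['tcp_rot'],s['finger_gap'],s['joint_pos'])
T=np.eye(4);T[:3,:3]=R.from_euler('xyz',s['tcp_rot'],degrees=True).as_matrix();T[:3,3]=s['tool_pos']
P=cloud(d,T@d['tool_from_camera']);F=d['frame'].astype(int);Z=P[...,2]
m=((Z>20)&(Z<50)&(F[...,2]<110)).astype(np.uint8)
m=cv2.morphologyEx(m,cv2.MORPH_CLOSE,np.ones((9,9)))
n,l,st,c=cv2.connectedComponentsWithStats(m)
for i in range(1,n):
    if st[i,4]>800:
        mm=(l==i)&(Z>18)&(Z<50);print(st[i],c[i],pca(P[mm][:,:2]),cv2.minAreaRect(P[mm][:,:2].astype(np.float32)),np.nanpercentile(Z[mm],[5,98]))
```

```text
1.7333 [451.5 235.5 141. ] [-180.    -0.  -172.4] 55.37361263203402 [ 21.8  -3.1 105.7   0.   77.4 -75.8]
[  53  117   55  209 4789] [ 80.2 214.2] (array([477.8, 100.3]), array([ 0.4, 43.7]), np.float64(-172.341664042644)) ((491.255126953125, 102.13329315185547), (166.71224975585938, 2.461576461791992), 7.654355525970459) [21.3 49.5]
[ 458  116   59  202 5233] [486.4 212.8] (array([438.1, 385.5]), array([ 0.4, 42.9]), np.float64(-172.31968772410428)) ((447.5234375, 386.8976745605469), (157.27420043945312, 2.699357032775879), 7.72672176361084) [21.3 49.5]
[ 251  129   65  133 7109] [283.3 194.8] (array([441.9, 240.8]), array([11.5, 24.3]), np.float64(-168.44249891365115)) ((447.4453125, 242.32470703125), (98.74797821044922, 45.328121185302734), 12.780587196350098) [28.1 45.5]
[101 391  35  29 812] [119.3 407.1] (array([641.4, 130.6]), array([1.9, 7.1]), np.float64(88.51232207176278)) ((641.4690551757812, 133.21038818359375), (27.3610782623291, 11.954930305480957), 75.93238830566406) [22.1 48.4]
[412 393  42  27 837] [428.5 407.6] (array([607.7, 387.3]), array([0.6, 8. ]), np.float64(97.4894591040928)) ((607.67626953125, 386.1798400878906), (3.799363374710083, 33.793338775634766), 7.219342231750488) [21.3 47.6]
```

View pics/wrist1.png

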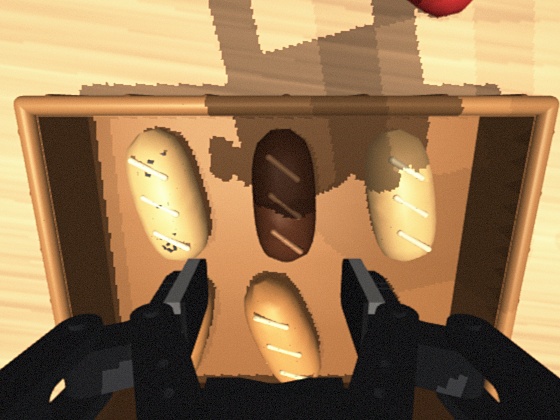

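The wrist view shows the brown roll at (283,195), tilted about 4° to the tool, with free space on both of its long sides.

{"op": "apply_moves", "data": {"series": "0 0 0 -0.0384 -0.4;0.008 0.0256 0 0 -0.4;0 0 0.1 0 -0.4;0 0 0.1 0 -0.4;0 0 0.1 0 -0.4"}}

```text
time: 2.2
tool_pos: [446.3, 246.3, 51.3]
tcp_rot: [179.9, 0.1, -167.7]
ft_force: [-0.5, -0.3, -1.2]
finger_gap: 60.1
grip_force: 0.0
```

{"op": "apply_moves", "data": {"series": "0 0 0.06 0 -0.4;0 0 0.05 0 -0.4;0 0 0.033 0 -0.4;0 0 0 0 -0.4;0 0 0 0 -0.4"}}

```text
time: 2.62
tool_pos: [446.1, 245.0, 8.5]
tcp_rot: [180.0, -0.0, -167.6]
ft_force: [-0.4, 0.6, -0.4]
finger_gap: 59.9
grip_force: 0.0
```

{"op": "apply_moves", "data": {"series": "0 -0.008 0 0 0;0 0 0 0 0.6;0 0 0 0 0.6;0 0 0 0 0.6;0 0 0 0 0.6", "squeeze": 35}}

```text
time: 3.03
tool_pos: [448.5, 242.5, 10.2]
tcp_rot: [179.9, 0.2, -167.6]
ft_force: [-2.1, 1.2, 6.4]
finger_gap: 43.1
grip_force: 36.2
```

{"op": "apply_moves", "data": {"series": "0 0 0 0 0.6;0 0 -0.02 0 0.6;0 0 -0.03 0 0.6;0 0 -0.05 0 0.6;0 0 0 0 0.6"}}

```text
time: 3.45
tool_pos: [449.4, 242.6, 41.8]
tcp_rot: [180.0, 0.3, -167.6]
ft_force: [1.0, 0.1, -0.2]
finger_gap: 43.1
grip_force: 35.6
```

{"op": "apply_moves", "data": {"series": "0 0 -0.1 0 0.6;0 0 -0.1 0 0.6;0 0 -0.1 0 0.6;0 0 -0.1 0 0.6;0 0 -0.1 0.0624 0.6"}}

```text
time: 3.87
tool_pos: [447.1, 241.6, 189.9]
tcp_rot: [180.0, 0.0, -174.6]
ft_force: [-0.1, -0.5, -0.4]
finger_gap: 42.8
grip_force: 35.9
```

{"op": "apply_moves", "data": {"series": "0 0 -0.1 0.0624 0.6;0 0 -0.1 0.0624 0.6;0 0 -0.1 0.0624 0.6;0 0 0 0.0624 0.6;0 0 0 0.0624 0.6"}}

```text
time: 4.28
tool_pos: [448.6, 242.2, 281.6]
tcp_rot: [179.7, 0.2, 149.1]
ft_force: [-0.3, 0.9, -0.9]
finger_gap: 43.1
grip_force: 35.9
```

{"op": "apply_moves", "data": {"series": "0 0 0 0.0624 0.6;0 0 0 0.0624 0.6;0 0 0 0.0624 0.6;0 0 0 0.0624 0.6;0 0 0 0.0624 0.6"}}

```text
time: 4.7
tool_pos: [447.3, 241.7, 278.4]
tcp_rot: [180.0, 0.0, 113.4]
ft_force: [0.2, 0.6, 0.3]
finger_gap: 42.9
grip_force: 35.9
```

{"op": "apply_moves", "data": {"series": "0 0 0 0.0624 0.6;0 0 0 0.0624 0.6;0 0 0 0.0624 0.6;0 0 0 0.0624 0.6;0 0 0 0.0624 0.6"}}

```text
time: 5.12
tool_pos: [447.3, 241.7, 278.3]
tcp_rot: [180.0, -0.0, 77.6]
ft_force: [0.6, 0.3, -0.3]
finger_gap: 42.9
grip_force: 35.9
```

{"op": "apply_moves", "data": {"series": "-0.05 0.0254 0 0 0.6;-0.0997 0.0508 0 0 0.6;-0.0997 0.0508 0 0 0.6;-0.0997 0.0508 0 0 0.6;-0.0997 0.0508 0 0 0.6"}}

```text
time: 5.53
tool_pos: [486.4, 94.4, 278.4]
tcp_rot: [180.0, -0.0, 78.0]
ft_force: [-0.1, -0.4, -0.7]
finger_gap: 43.1
grip_force: 35.9
```

{"op": "apply_moves", "data": {"series": "-0.0997 0.0508 0 0 0.6;-0.0997 0.0508 0 0 0.6;-0.0997 0.0508 0 0 0.6;-0.0997 0.0508 0 0 0.6;-0.0997 0.0508 0 0 0.6"}}

```text
time: 5.95
tool_pos: [529.8, -68.1, 278.5]
tcp_rot: [180.0, 0.0, 78.0]
ft_force: [0.6, 1.2, -0.3]
finger_gap: 43.2
grip_force: 35.9
```

{"op": "apply_moves", "data": {"series": "-0.0997 0.0508 0 0 0.6;-0.0997 0.0508 0 0 0.6;-0.0997 0.0508 0 0 0.6;-0.0997 0.0508 0 0 0.6;-0.0997 0.0508 0 0 0.6"}}

```text
time: 6.37
tool_pos: [573.1, -230.3, 278.3]
tcp_rot: [180.0, 0.0, 78.0]
ft_force: [0.8, 0.8, -0.8]
finger_gap: 43.0
grip_force: 35.9
```

{"op": "apply_moves", "data": {"series": "-0.0997 0.0508 0 0 0.6;-0.05 0.0254 0 0 0.6;0 0 0 0 0.6;0 0 0 0 0.6"}}

```text
time: 6.7
tool_pos: [585.7, -278.0, 277.6]
tcp_rot: [-179.9, -0.0, 77.9]
ft_force: [0.0, 0.7, 0.7]
finger_gap: 43.6
grip_force: 35.9
```

Run:
```python
from bench import sense,snapshot
from h import *
s=sense();print(s['tool_pos'],s['tcp_rot'],s['joint_pos'])
a=snapshot('wrist');b=snapshot('side')
cv2.imwrite('pics/w2.png',a['frame']);cv2.imwrite('pics/s2.png',cv2.resize(b['frame'][140:400,220:460],None,fx=2.3,fy=2.3))
P=cloud(b);Z=P[...,2];F=b['frame'].astype(int)
m=(F[...,2]<120)&(F[...,2]>F[...,0]+12)&(Z>225)&(Z<340)&(abs(P[...,0]-586)<80)&(abs(P[...,1]+277)<80)
q=P[m];print(m.sum(),pca(q[:,:2]) if m.sum()>20 else '',np.percentile(q[:,2],[1,50,99]) if m.sum() else '')
```

```text
[ 585.73396576 -277.99963029  277.64738477] [-1.79944967e+02 -2.59560222e-02  7.78724478e+01] [-2.99235833e+01  1.42567409e+01  7.28290622e+01  7.90488585e-03
  9.29745299e+01 -1.77956375e+01]
487 (array([ 579.32359071, -297.08867307]), array([12.12369893, 21.45973119]), np.float64(71.62376044353245)) [283.03305204 306.1138163  322.70760032]
```

View pics/s2.png

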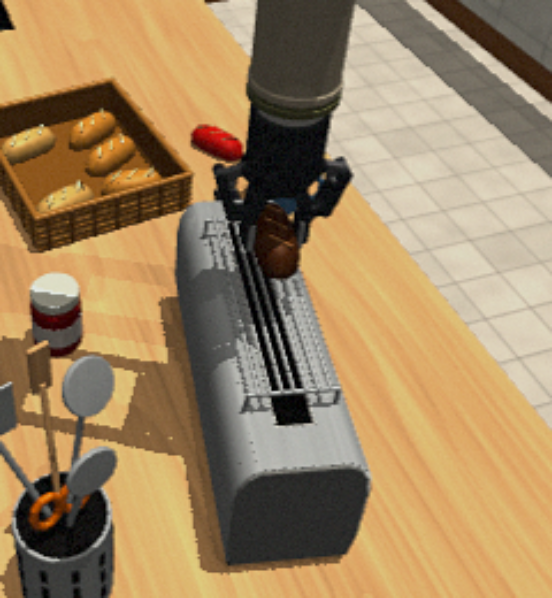

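View pics/w2.png

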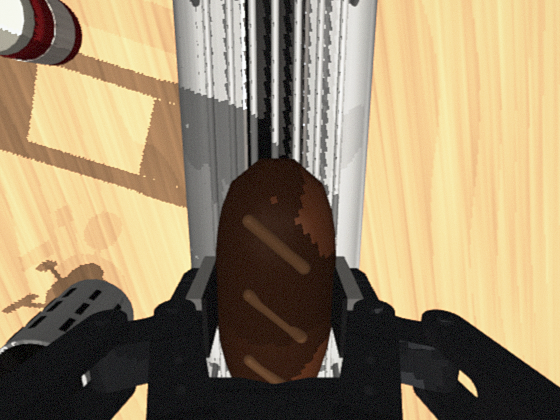

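The roll is held between the pads over the rack, lengthways (wrist view (275,270)); the side view shows it at (277,240). I'll check its height and pitch before lowering.

Run:
```python
from bench import sense,snapshot
from h import *
from scipy.spatial.transform import Rotation as R
np.set_printoptions(precision=1,suppress=True)
s=sense();d=snapshot('wrist')
P=cloud(d,d['tool_from_camera'])
F=d['frame'].astype(int)
m=(F[...,2]>F[...,0]+8)&(P[...,2]<20)&(P[...,2]>-60)&(abs(P[...,1])<30)&(abs(P[...,0])<70)
q=P[m]; print(m.sum(),q.min(0),q.max(0))
for x in range(-20,60,8):
    k=q[abs(q[:,0]-x)<4]
    if len(k): 
        print(x,'ridge z',np.percentile(k[:,2],3),'y',np.percentile(k[:,1],[1,99]))
```

```text
23155 [-33.8 -27.7 -58.5] [50.  28.5 -2. ]
-20 ridge z -34.86821925895151 y [-20.3  21.1]
-12 ridge z -34.99360928051328 y [-21.1  21.4]
-4 ridge z -35.33328750048043 y [-20.8  21.3]
4 ridge z -35.318863185658714 y [-20.9  21.4]
12 ridge z -35.12815764611476 y [-21.4  22.6]
20 ridge z -34.736912360431596 y [-20.7  22.1]
28 ridge z -34.61814429207809 y [-19.4  21.1]
36 ridge z -33.92624194499027 y [-17.8  19.3]
44 ridge z -27.244028722202692 y [-15.1  16.6]
52 ridge z -16.186737886605044 y [-7.4  9.1]
```

The roll is level and its underside is 2.7 mm below the TCP, so it should touch the wires at a TCP height of about 213.

{"op": "apply_moves", "data": {"series": "0 0 0.06 0 0.6;0 0 0.06 0 0.6;0 0 0.05 0 0.6;0 0 0.03 0 0.6;0 0 0 0 0.6"}}

```text
time: 7.27
tool_pos: [585.0, -275.4, 215.8]
tcp_rot: [-179.8, -0.1, 78.0]
ft_force: [-0.7, 0.6, -1.5]
finger_gap: 43.0
grip_force: 35.9
```

{"op": "apply_moves", "data": {"series": "0 0 0.005 0 0.6;0 0 0.004 0 0.6;0 0 0.003 0 0.6;0 0 0.003 0 0.6;0 0 0 0 0.6"}}

```text
time: 7.68
tool_pos: [586.3, -277.3, 214.5]
tcp_rot: [180.0, 0.0, 78.0]
ft_force: [0.6, 1.1, 0.2]
finger_gap: 43.6
grip_force: 35.9
```

{"op": "apply_moves", "data": {"series": "0 0 0.003 0 0.6;0 0 0.003 0 0.6;0 0 0 0 0.6;0 0 0 0 0.6"}}

```text
time: 8.02
tool_pos: [586.4, -277.4, 214.1]
tcp_rot: [179.9, 0.0, 78.0]
ft_force: [-3.4, 1.0, 7.8]
finger_gap: 43.0
grip_force: 36.3
```

Contact (7.8 N). Release it with a wide opening, then rise.

{"op": "apply_moves", "data": {"series": "0 0 -0.002 0 0.6;0 0 0 0 -0.25;0 0 0 0 -0.6;0 0 0 0 -0.6;0 0 0 0 -0.6"}}

```text
time: 8.43
tool_pos: [585.9, -277.1, 212.3]
tcp_rot: [-180.0, -0.0, 78.0]
ft_force: [-0.4, 0.7, -0.2]
finger_gap: 68.3
grip_force: 0.0
```

{"op": "apply_moves", "data": {"series": "0 0 -0.02 0 -0.6;0 0 -0.05 0 -0.6;0 0 -0.1 0 -0.6;0 0 -0.1 0 -0.6;0 0 -0.05 0 -0.6"}}

```text
time: 8.85
tool_pos: [586.9, -277.6, 313.6]
tcp_rot: [179.7, 0.1, 78.0]
ft_force: [0.6, -1.3, 1.7]
finger_gap: 68.1
grip_force: 0.0
```

Run:
```python
from bench import sense,snapshot
from h import *
from scipy.spatial.transform import Rotation as R
np.set_printoptions(precision=1,suppress=True)
s=sense();d=snapshot('wrist');cv2.imwrite('pics/w3.png',d['frame'])
print(s['time'],s['tool_pos'],s['tcp_rot'],s['finger_gap'])
T=np.eye(4);T[:3,:3]=R.from_euler('xyz',s['tcp_rot'],degrees=True).as_matrix();T[:3,3]=s['tool_pos']
P=cloud(d,T@d['tool_from_camera']);F=d['frame'].astype(int);Z=P[...,2]
m=(F[...,2]>F[...,0]+8)&(Z>216)&(Z<260)&(abs(P[...,0]-586)<60)&(abs(P[...,1]+277)<80)
print(rect(m,P),np.percentile(Z[m],99))
```

```text
8.85 [ 586.9 -277.6  313.6] [179.7   0.1  78. ] 68.09527320393747
(((586.81298828125, -277.8241882324219), (100.35527801513672, 45.22490310668945), 77.32293701171875), 8915) 249.64323660630583
```

View pics/w3.png

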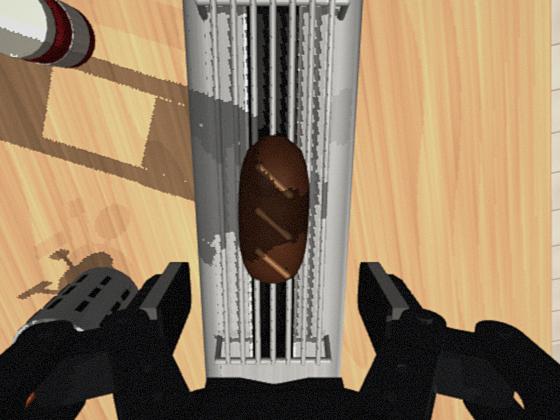

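The roll lies on the rack's middle (587,-278), 77° along, seen at (273,210). Next is the lever.

{"op": "apply_moves", "data": {"series": "0.06 0 0 0 1;0.12 0 0 0 1;0.12 0 0 0 1;0.12 0 0 0 1;0.12 0 0 0 1"}}

```text
time: 9.32
tool_pos: [619.8, -117.3, 308.8]
tcp_rot: [180.0, -0.0, 77.9]
ft_force: [1.1, 0.5, 0.0]
finger_gap: 7.4
grip_force: 0.0
```

{"op": "apply_moves", "data": {"series": "0.12 0 0 0 1;0.093 0 0 0 1;0 0 0 0 1;0 0 0.05 0 1;0 0 0.1 0 1"}}

```text
time: 9.73
tool_pos: [635.5, -55.9, 268.5]
tcp_rot: [179.5, -0.0, 78.1]
ft_force: [1.3, -1.4, 0.6]
finger_gap: 0.2
grip_force: 0.0
```

{"op": "apply_moves", "data": {"series": "0 0 0.1 0 1;0 0 0.1 0 1;0 0 0.08 0 1;0 0 0.025 0 1;0 0 0 0 1"}}

```text
time: 10.15
tool_pos: [631.2, -56.2, 169.4]
tcp_rot: [-179.7, 0.0, 78.0]
ft_force: [0.2, 0.5, 1.0]
finger_gap: 0.4
grip_force: 0.0
```

{"op": "apply_moves", "data": {"series": "0 0 0.03 0 1;0 0 0.03 0 1;0 0 0.03 0 1;0 0 0.03 0 1;0 0 0.015 0 1"}}

```text
time: 10.57
tool_pos: [634.3, -56.5, 132.0]
tcp_rot: [179.8, -0.0, 78.0]
ft_force: [3.4, -0.8, 4.7]
finger_gap: 0.2
grip_force: 2.2
```

{"op": "apply_moves", "data": {"series": "0 0 0.005 0 1;0 0 0.005 0 1;0 0 0 0 1;0 0 0 0 1"}}

```text
time: 10.9
tool_pos: [632.7, -56.1, 128.4]
tcp_rot: [-179.9, -0.0, 78.0]
ft_force: [-0.0, 0.3, 0.3]
finger_gap: -0.4
grip_force: 0.0
```

{"op": "apply_moves", "data": {"series": "0 0 0.005 0 1;0 0 0.005 0 1;0 0 0 0 1;0 0 0 0 1"}}

```text
time: 11.23
tool_pos: [633.1, -56.1, 126.0]
tcp_rot: [180.0, -0.0, 78.0]
ft_force: [-1.3, 1.5, 3.9]
finger_gap: -0.0
grip_force: 1.9
```

{"op": "apply_moves", "data": {"series": "0 0 0.005 0 1;0 0 0.003 0 1;0 0 0 0 1;0 0 0 0 1"}}

```text
time: 11.57
tool_pos: [633.4, -56.0, 125.7]
tcp_rot: [179.9, -0.0, 78.0]
ft_force: [-8.8, 2.6, 17.1]
finger_gap: 0.1
grip_force: 8.1
```

{"op": "apply_moves", "data": {"series": "0 0 -0.03 0 1;0 0 -0.08 0 1;0 0 -0.12 0 1;0 0 -0.12 0 1;0 0 -0.12 0 1"}}

```text
time: 11.98
tool_pos: [632.6, -56.1, 265.2]
tcp_rot: [-179.9, 0.0, 78.0]
ft_force: [1.5, -0.5, 0.1]
finger_gap: -0.1
grip_force: 0.0
```

{"op": "apply_moves", "data": {"series": "0.1 0 -0.08 0 1;0.1 0 0 0 1;0.1 0 0 0 1;0 0 0 0 1;0 0 0 0 1"}}

```text
time: 12.4
tool_pos: [651.8, 33.4, 287.8]
tcp_rot: [-180.0, 0.0, 78.1]
ft_force: [0.2, -0.8, 0.3]
finger_gap: 0.1
grip_force: 0.0
```

Run:
```python
from bench import snapshot
from h import *
for n in('scene','side'):
    d=snapshot(n);P=cloud(d);Z=P[...,2];F=d['frame'].astype(int)
    m=(F.max(2)<80)&(np.hypot(P[...,0]-633,P[...,1]+58)<22)&(Z>100)&(Z<180)
    print(n,m.sum(),np.percentile(Z[m],[5,50,95]) if m.sum() else '')
    m=(F[...,2]>F[...,0]+8)&(F[...,2]<120)&(Z>216)&(Z<260)&(abs(P[...,0]-586)<60)&(abs(P[...,1]+277)<80)
    if m.sum():print(rect(m,P))
    if n=='scene':cv2.imwrite('pics/fin.png',d['frame'])
```

```text
scene 38 [123.20172575 126.7812227  129.11171037]
(((588.3311157226562, -276.7638244628906), (99.7694091796875, 43.47796630859375), 75.91207122802734), 947)
side 0 
(((583.7935180664062, -281.564208984375), (94.77220153808594, 43.30246353149414), 80.05250549316406), 515)
```

View pics/fin.png

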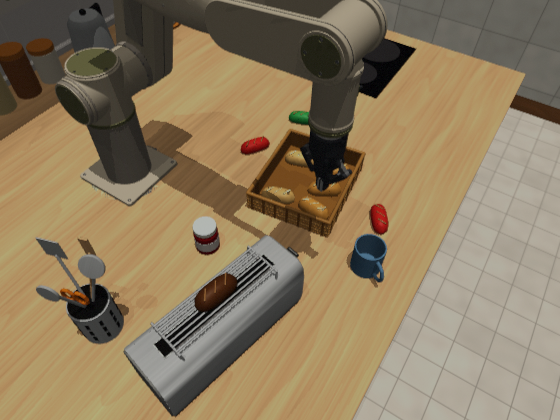

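The picture shows the roll on the rack at (216,292), the lever down at (293,252), reading 126.8 mm, and the jar, mug and pot in their places. I'm handing in.

```bash
python3 -c "
from bench import hand_in
print(hand_in())"
```

```text
the job is handed in; nothing more can be done
None
```

I set the brown roll dome up and lengthways on the middle of the rack, then pushed the lever until it caught at about 127 mm; the other rolls, jar, mug and pot looked undisturbed, and the job is handed in (no verdict was returned).

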